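# Free the seized plug of a gearbox cover

## Robot

A 7-joint arm with a two-finger parallel gripper is mounted at the origin on the work surface. World frame = base frame: x ahead of the robot, y to its left, z up, the work surface at z = 0. Lengths are in m, angles in rad, forces in N, time in s.
With the tool pointing down it reaches from about 0.4 to 0.85 m from the base axis. Payload 4.5 kg.
Tool frame: the origin (TCP) lies midway between the tips of the shut fingers; the grasp point (between the pads) lies 19 mm behind it; z points along the fingers, y is the direction in which the jaws open and shut (so a half turn about z gives the same grasp; the last joint's range is limited). The gripper opens to 88 mm and grips with 3 to 60 N. Pads are 18 mm wide; open, the fingers measure 123 mm over their backs; the gripper's body (75 mm by 187 mm) begins 45 mm behind the grasp point.
Start: joints at [1.274, 0.689, -0.195, 1.565, 0.157, 0.902, -0.215], TCP at [0.203, -0.591, 0.21] pointing down, gripper open.
Joint ranges: [-3.01, 3.01], [-0.46, 2.08], [-1.47, 1.51], [0.13, 2.56], [-1, 4.14], [0.04, 2.09], [-2.66, 2.66]. Speed limits (rad/s): [2.57, 2.57, 3.14, 3.14, 3.14, 3.14, 3.14].

## Interface

Orientations are given as a unit quaternion [x, y, z, w].
In Python, from plant import r gives the robot as it stands. The module is installed in compiled form; this text tells all that it offers.
- The arm moves only by the shell command python3 -m jog 'ROWS' [FORCE]. ROWS is JSON, a list of rows, each an object with "translation": the shift along the tool's x, y, z in units of 40 mm (1.0 is 40 mm), a list of three; "twist": the turn about the tool's z in units of 6 degrees (1.0 is 6 degrees); "claw": the opening in per cent of the stroke, from 0 (shut) to 100 (fully open). A call has 1 to 20 rows; each row shifts and turns the commanded pose from where the row before left it, along the tool's axes as they then stand; what a row does not reach is not made up. A row lasts 1/12 s, in which the tool goes at most 41.7 mm and 7.16 degrees, less where a joint would pass 70% of its speed; a pose out of reach is approached as far as the arm can. A call is refused whole if a number of a shift passes 1 or a number of a turn 1, either way. A call with a gripper value outside its range is refused whole. The fingers move at their own pace and stop on an object; FORCE is the grip in N (left out, the last holds). Time passes only in rows, so rows that do not move let the fingers close. It gives the time, the measured TCP pose, the force and the opening at its end, in the units of the state.
- r.get_state(): the state, without advancing time (a new reading comes with each control period).
- r.snapshot(name): name is "scene" or "side" or "wrist"; returns a dict with "img" (480x640x3 uint8, red, green, blue), "fx", "fy", "cx", "cy" (pixels), "origin" and "rotation" of the camera in the world; the wrist camera has in their place "T_tool_cam" (4x4, takes a point from camera to tool coordinates, whose origin is the TCP and whose axes are the flange's). Camera axes: x right, y up, looking along -z (the intrinsics and any distortion apply to the point x, -y, -z); pixel columns grow to the right and rows downward; lengths in m; the calibration is good to about 2 mm. A picture is of the moment at which its call begins: read the wrist's pose just before it. There is no depth.
- r.finish_job(): hands the job in, once; it reports no verdict.
Trained networks look in the newest picture that a camera, given by its name, has taken for a name from the list of things; names that differ only in an ending like _2 or _b are one class to them, and where a whole thing is asked for, a point or a joint stands for the part that bears it (a point fixed in the world has none). Each returns a list of dicts, best first, with "confidence" (0 to 1); they miss things now and then, are a little off and sometimes report something else, mostly with a low value. They report only what shows in the picture. A call takes as long as a camera call.
- r.spot_in(label, camera): "rect" ([left, top, right, bottom] in pixels, round what is visible of it).
- r.spot_point(label, camera): "location" ([row, column] in pixels: a listed point, or the origin of a listed thing).
The state is a dict: "clock": time; "q": joint angles; "qd": joint speeds; "joint_torque": joint torques, N m; "tool_pos": TCP position; "eef_rot": TCP orientation; "contact_force": force on the tool from outside, world axes, zero at the start; "moment": the same for the moment, N m; "opening": opening from 0.0 (shut) to 1.0 (fully open).
Only numpy, scipy, OpenCV 4.12 (cv2) and the standard library are available. Lean on these libraries where they do the work, as an engineer would, in place of code of your own. Each camera call takes 0.05 s, during which the arm holds its last target. There are 200 camera calls.

## Task

Take the seized T-bar plug out of the gearbox cover: first break the stiff wing keeper loose with a short firm turn counter-clockwise (seen from above) and swing it well clear, about a quarter turn. Then work the plug up by twisting it back and forth between its two stop lugs while pulling gently, since a straight pull only lifts the cover out of its cradle, which must not happen. Stand the plug upright in the empty compartment of the steel parts tray, setting it down rather than dropping it, let go, leave the keeper swung clear, and leave everything else on the bench where it is.

Things in the scene. Friction and masses are not known exactly. Their poses are not given: they have to be found in the camera images.
- bore (a point): centre of the mouth of the 32 mm through bore, on top of the round boss in the middle of the cast aluminium gearbox cover (210 mm across, lying flat in a wooden cradle). 70 mm above the bench, z up along the bore; +x points to midway between the two stop lugs, -y to the keeper's pivot, 75 mm away. The cover's top around the boss lies 15 mm below the mouth
- lugs (a point): point midway between the two stop lugs, level with the bore's mouth, 37 mm from it. The lugs are upright blocks, 14 x 10 mm, 24 mm to either side of this point (along its y), tops 20 mm above it
- casing (a joint): how far the cover has been lifted from its cradle, m: 0 resting. The cover weighs 1.8 kg, is held only by its weight and can move only straight up; it cannot turn or slide
- plug: the steel T-bar plug, 108 mm tall, about 0.26 kg; origin at its foot's centre, z up, x along its cross bar. From the foot up: stem 28 mm thick, 40 mm long (in the bore), collar 40 mm across, 6 mm thick (rests on the boss at the start), neck 18 mm thick, cross bar. Seized for its first 13 mm of rise: a straight pull of 18 to 25 N lifts the cover, not the plug; twisting takes 0.4 to 1 N m: grip the bar firmly (about 45 N)
- plug_ear (a point): end of the flat ear (12 mm wide, 6 mm thick) that sticks out of the plug's collar along its +x, 45 mm from its axis. Seated, it lies between the lugs, so the plug can turn only about 20 degrees either way from the middle until it has risen 20 mm. While being twisted the plug gives way to a light pull: 2 to 3 mm of rise per 30 degree sweep; after 13 to 14 mm it is loose
- plug_bar (a point): centre of the plug's cross bar, 97 mm above the foot: the bar is 80 mm long (along the plug's x), 14 mm wide and 22 mm high; grip it across its width
- keeper (a joint): angle of the keeper about its upright pivot, rad: 0 to 0.05 at the start with its tongue over the plug's collar, growing counter-clockwise seen from above, stop at 1.7. Stiff (about 0.4 N m, grip firmly) for the first 0.3 rad, then free. Past 0.6 the tongue is clear of the plug; the job asks for more than 0.9, about a quarter turn
- keeper_grip (a point): centre of the keeper's black wing grip, on the pivot axis, 27 mm above the bore's mouth: wing 62 mm long (along this point's y, in line with the steel tongue below it, which points along +y), 14 mm thick, 28 mm high. Turns with the keeper. Its top is 41 mm above the bore's mouth, lower than the plug's bar
- tray: open steel parts tray 220 x 160 mm, walls 28 mm high and 5 mm thick, floor 5 mm above the bench; origin at the centre of the underside, x along the long side. A cross wall at x = 0 parts it into two compartments of about 102 x 150 mm; the empty one is on the tray's -x side (its middle at x = -0.055, y = 0), the other holds a bearing ring
- bearing: bearing ring 62 mm across, 18 mm high, in the tray's +x compartment; leave it alone
- driver: screwdriver, 190 mm, lying on the bench between cover and tray; bystander
- spanner: spanner, 200 mm, lying on the bench; bystander
- mallet: hammer, 280 mm, lying on the bench; bystander
- bottle: water bottle, 64 mm across, 190 mm tall, standing; bystander
- mug: white mug, 90 mm tall; bystander
- gear: gear wheel, about 100 mm across, 30 mm high, lying flat; bystander
- grease_gun: grease gun, about 300 mm long, 52 mm high, lying on the bench; bystander

How it is judged:
By the outcome, as a careful person would: the job done as asked, in the order asked, and still so for the second after the job is handed in, with the robot touching nothing.
It also fails if it takes over 72 s, if anything falls off the work surface, if the arm or the gripper's body presses on something with over 40 N, if the wrist force passes 120 N, or if a joint passes its speed limit or range.

## Working session

There is one attempt and no reset: what is moved stays moved. The work goes in short steps, Python scripts to look and compute and a shell command to move; the robot and the scene stay as the last step left them, time stands still between calls to the robot, and variables do not carry over. Pictures are saved under pics/ and viewed, about 8 in all and at most 12, crops included, and the job is handed in when it is done.

```bash
mkdir -p pics
cat > h.py <<'E'
import numpy as np, cv2
from scipy.spatial.transform import Rotation as R
from plant import r
def cam(name):
    s=r.get_state(); p=r.snapshot(name)
    if name=="wrist":
        T=np.eye(4);T[:3,:3]=R.from_quat(s["eef_rot"]).as_matrix();T[:3,3]=s["tool_pos"]
        T=T@np.array(p["T_tool_cam"]); p["origin"]=T[:3,3];p["rotation"]=T[:3,:3]
    else:
        p["origin"]=np.array(p["origin"]);Q=np.array(p["rotation"]);p["rotation"]=Q if Q.shape==(3,3) else R.from_quat(Q).as_matrix()
    return p
def ray(p,rc):
    v,u=rc; d=np.array([(u-p["cx"])/p["fx"],-(v-p["cy"])/p["fy"],-1.]); d=p["rotation"]@d
    return p["origin"],d/np.linalg.norm(d)
def onz(p,rc,z):
    o,d=ray(p,rc); return o+d*(z-o[2])/d[2]
def tri(rs):
    A=sum(np.eye(3)-np.outer(d,d) for o,d in rs); b=sum((np.eye(3)-np.outer(d,d))@o for o,d in rs)
    return np.linalg.solve(A,b)
def proj(p,X):
    c=p["rotation"].T@(np.array(X)-p["origin"]); return [p["cy"]-p["fy"]*c[1]/-c[2]*1, p["cx"]+p["fx"]*c[0]/-c[2]]
def save(p,n): cv2.imwrite("pics/"+n,np.ascontiguousarray(p["img"][:,:,::-1]))
E
cat > a.py <<'E'
from h import *
np.set_printoptions(precision=4,suppress=True)
P={}
for c in ("scene","side"):
    P[c]=cam(c); save(P[c],c+"0.png")
    print(c,P[c]["origin"],[k for k in P[c]])
Z={"bore":.07,"lugs":.07,"plug":.03,"plug_ear":.073,"plug_bar":.127,"keeper_grip":.097,"tray":0}
for l,z in Z.items():
    rs=[]
    for c in P:
        try: q=r.spot_point(l,c)
        except Exception as e: print(l,e); continue
        for k in q[:2]: print(l,c,round(k["confidence"],2),np.round(k["location"]),onz(P[c],k["location"],z))
        if q: rs.append(ray(P[c],q[0]["location"]))
    if len(rs)==2: print("   tri",tri(rs))
print(r.get_state())
E
python3 a.py
```

```text
scene [1.5004 0.2971 0.8576] ['img', 'fx', 'fy', 'cx', 'cy', 'origin', 'rotation']
side [ 0.1168 -1.062   0.885 ] ['img', 'fx', 'fy', 'cx', 'cy', 'origin', 'rotation']
bore scene 0.86 [250. 418.] [0.548  0.2147 0.07  ]
bore side 0.96 [205. 275.] [0.5667 0.216  0.07  ]
   tri [0.562  0.2129 0.0766]
lugs scene 0.59 [262. 408.] [0.6038 0.1987 0.07  ]
lugs side 0.69 [209. 283.] [0.5786 0.1879 0.07  ]
lugs side 0.65 [322. 364.] [ 0.5675 -0.3     0.07  ]
   tri [0.586  0.1993 0.0587]
plug scene 0.6 [264. 419.] [0.5547 0.2229 0.03  ]
plug side 0.75 [217. 275.] [0.5655 0.2187 0.03  ]
   tri [0.563  0.2209 0.0327]
plug_ear scene 0.72 [262. 412.] [0.6042 0.2089 0.073 ]
plug_ear side 0.69 [204. 286.] [0.5948 0.2016 0.073 ]
   tri [0.5979 0.2086 0.068 ]
plug_bar scene 0.92 [236. 418.] [0.5642 0.2106 0.127 ]
plug_bar side 0.83 [187. 272.] [0.5604 0.2188 0.127 ]
   tri [0.5606 0.2123 0.1277]
keeper_grip scene 0.86 [232. 396.] [0.5284 0.1475 0.097 ]
keeper_grip scene 0.44 [294. 275.] [ 0.8412 -0.0609  0.097 ]
keeper_grip side 0.56 [213. 271.] [0.528  0.1419 0.097 ]
   tri [0.5284 0.1465 0.0955]
tray scene 0.67 [237. 273.] [ 0.548  -0.2063  0.    ]
tray side 0.95 [324. 332.] [ 0.5368 -0.2094  0.    ]
tray side 0.43 [187. 271.] [0.6327 0.4343 0.    ]
   tri [ 0.5403 -0.2076 -0.0045]
{'clock': 0.8, 'q': array([ 1.2738,  0.6891, -0.1946,  1.5653,  0.1573,  0.9025, -0.2151]), 'qd': array([-0.0018,  0.0006,  0.0007,  0.0002, -0.0005,  0.0015, -0.0005]), 'joint_torque': array([ -0.    , -52.7447,  -1.2669, -15.374 ,  -0.052 ,  -0.0008,
        -0.    ]), 'tool_pos': array([ 0.2031, -0.5911,  0.2096]), 'eef_rot': array([0.9863, 0.1647, 0.    , 0.0001]), 'contact_force': array([ 0.96  , -0.1099,  0.8477]), 'moment': array([ 0.0183, -0.0426,  0.0007]), 'opening': 0.9977980249861769}
```

```bash
python3 -c "
import cv2,numpy as np
a=cv2.imread('pics/scene0.png');b=cv2.imread('pics/side0.png')
cv2.imwrite('pics/c0.png',np.hstack([cv2.resize(a[140:360,200:520],None,fx=1.25,fy=1.25),cv2.resize(b[140:360,180:500],None,fx=1.25,fy=1.25)]))"
```

```text
(no output)
```

View pics/scene0.png

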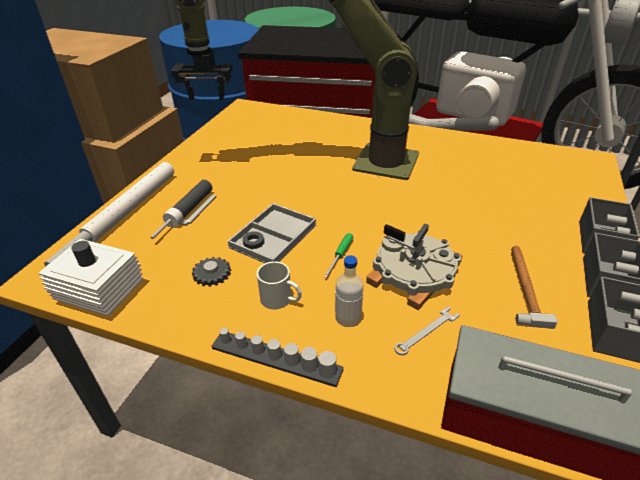

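View pics/side0.png

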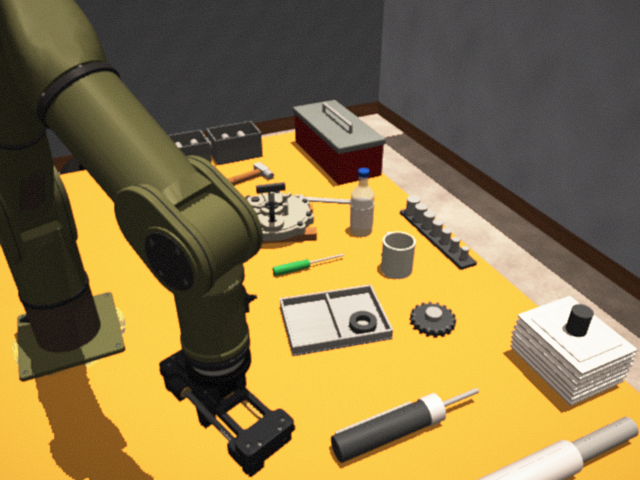

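Both views agree: the cover sits near (0.56, 0.21), scene pixel (418, 262), with the keeper wing on its robot side at (396, 232). The tray is near (0.54, -0.21), with the bearing in its +x-world half. The path at z=0.3 is clear, so I'm moving in.

```bash
python3 -m jog '[{"translation":[0.8,0,-0.6],"twist":0,"claw":100},{"translation":[0.8,0,-0.6],"twist":0,"claw":100},{"translation":[0.8,0,-0.6],"twist":0,"claw":100},{"translation":[0.8,0,-0.6],"twist":0,"claw":100},{"translation":[0.61,-0.79,0],"twist":0,"claw":100},{"translation":[0.61,-0.79,0],"twist":0,"claw":100},{"translation":[0.61,-0.79,0],"twist":0,"claw":100},{"translation":[0.61,-0.79,0],"twist":0,"claw":100},{"translation":[0.61,-0.79,0],"twist":0,"claw":100},{"translation":[0.61,-0.79,0],"twist":0,"claw":100},{"translation":[0.61,-0.79,0],"twist":0,"claw":100},{"translation":[0.61,-0.79,0],"twist":0,"claw":100},{"translation":[0.61,-0.79,0],"twist":0,"claw":100},{"translation":[0.61,-0.79,0],"twist":0,"claw":100},{"translation":[0.61,-0.79,0],"twist":0,"claw":100},{"translation":[0.61,-0.79,0],"twist":0,"claw":100},{"translation":[0.61,-0.79,0],"twist":0,"claw":100},{"translation":[0.61,-0.79,0],"twist":0,"claw":100},{"translation":[0.61,-0.79,0],"twist":0,"claw":100},{"translation":[0.61,-0.79,0],"twist":0,"claw":100}]'; python3 -m jog '[{"translation":[0.4,-0.9,0],"twist":0,"claw":100},{"translation":[0.4,-0.9,0],"twist":0,"claw":100},{"translation":[0,0,0],"twist":-1,"claw":100},{"translation":[0,0,0],"twist":-1,"claw":100},{"translation":[0,0,0],"twist":-1,"claw":100},{"translation":[0,0,0],"twist":-1,"claw":100},{"translation":[0,0,0],"twist":-1,"claw":100},{"translation":[0,0,0],"twist":-1,"claw":100},{"translation":[0,0,0],"twist":-1,"claw":100},{"translation":[0,0,0],"twist":0,"claw":100},{"translation":[0,0,0],"twist":0,"claw":100}]'
cat > w.py <<'E'
from h import *
import sys
np.set_printoptions(precision=4,suppress=True)
p=cam("wrist"); save(p,sys.argv[1])
s=r.get_state(); m=R.from_quat(s["eef_rot"]).as_matrix()
print("tcp",s["tool_pos"],"yaw x",np.degrees(np.arctan2(m[1,0],m[0,0])),"q",s["q"],"cam",p["origin"])
Z={"bore":.07,"lugs":.07,"plug_ear":.073,"plug_bar":.127,"keeper_grip":.097}
if len(sys.argv)>2: Z={a.split("=")[0]:float(a.split("=")[1]) for a in sys.argv[2:]}
for l,z in Z.items():
    for k in r.spot_point(l,"wrist")[:2]: print(l,round(k["confidence"],2),np.round(k["location"]),onz(p,k["location"],z))
E
python3 w.py w1.png
```

```text
clock: 2.47
tool_pos: [0.5294, 0.0573, 0.3057]
eef_rot: [0.986, 0.165, 0.0, 0.0]
contact_force: [1.0, -0.8, -0.0]
opening: 1.002
clock: 3.38
tool_pos: [0.536, 0.1338, 0.3055]
eef_rot: [0.863, 0.506, 0.0, -0.0]
contact_force: [0.1, -0.6, -0.1]
opening: 0.996
tcp [0.536  0.1338 0.3055] yaw x 60.774671118881265 q [-0.0336  0.5111 -0.4797  1.6449  0.2633  1.0504 -1.1029] cam [0.5722 0.1979 0.4812]
bore 0.7 [116. 298.] [0.5524 0.2122 0.07  ]
lugs 0.83 [106. 332.] [0.5867 0.2034 0.07  ]
plug_ear 0.59 [ 96. 336.] [0.5954 0.2093 0.073 ]
plug_bar 0.71 [113. 296.] [0.555  0.2129 0.127 ]
keeper_grip 0.81 [192. 311.] [0.5287 0.1414 0.097 ]
```

View pics/w1.png

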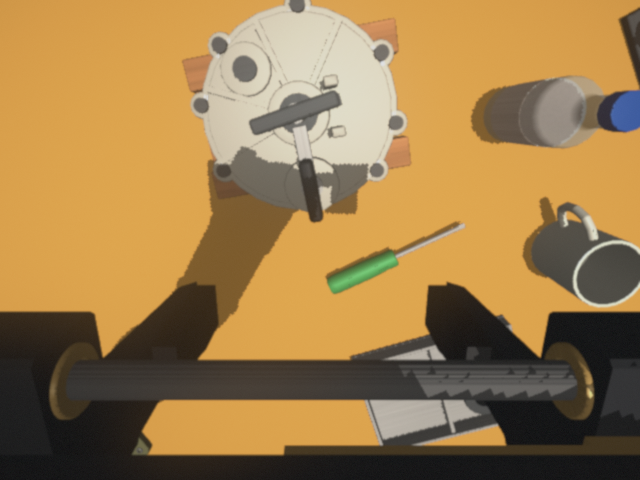

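The wing runs from pixel (305,160) to (316,220), the bar from (252,127) to (340,97), and the lugs are at (331,81) and (338,131). The tray is at the bottom.

Run:
```python
from h import *
np.set_printoptions(precision=4,suppress=True)
p=cam("wrist")
def two(n,a,b,z):
    A,B=onz(p,a,z),onz(p,b,z); d=B-A
    print(n,(A+B)/2,np.linalg.norm(d),np.degrees(np.arctan2(d[1],d[0])))
two("wing",(220,316),(160,304),.111)
two("bar",(127,252),(97,340),.138)
two("lugs",(131,337),(81,331),.09)
# refine wing: dark pixels in window
g=cv2.cvtColor(p["img"],cv2.COLOR_RGB2GRAY)
for n,(r0,r1,c0,c1),z,t in (("wing",(155,225,292,330),.108,60),("bar",(85,140,240,350),.134,90)):
    m=(g[r0:r1,c0:c1]<t).astype(np.uint8); k,l,s,_=cv2.connectedComponentsWithStats(m); i=1+s[1:,4].argmax()
    (c,sz,a)=cv2.minAreaRect(np.argwhere(l==i)[:,::-1].astype(np.float32)); bx=cv2.boxPoints((c,sz,a))+[c0,r0]
    W=np.array([onz(p,q[::-1],z) for q in bx]); e=[W[1]-W[0],W[2]-W[1]]; e=max(e,key=np.linalg.norm)
    print(n,c[0]+c0,c[1]+r0,sz,W.mean(0),np.linalg.norm(e),np.degrees(np.arctan2(e[1],e[0])))
```

```text
wing [0.5296 0.1448 0.111 ] 0.06008577034990209 71.66586054088133
bar [0.5552 0.2136 0.138 ] 0.07934052796563269 -11.1899820320363
lugs [0.5881 0.2022 0.09  ] 0.046320695752967614 68.68059146488159
wing 312.17470932006836 197.3386001586914 (45.93049621582031, 12.930700302124023) [0.5276 0.1373 0.108 ] 0.045922424376385024 -107.57612514293281
bar 280.5754737854004 125.2641487121582 (2.74721097946167, 30.63140296936035) [0.5381 0.2107 0.134 ] 0.02678625204160539 -13.8486280623003
```

```bash
python3 -m jog '[{"translation":[0,0,0],"twist":1,"claw":100},{"translation":[0,0,0],"twist":1,"claw":100},{"translation":[0,0,0],"twist":1,"claw":100},{"translation":[0,0,0],"twist":1,"claw":100},{"translation":[0,0,0],"twist":1,"claw":100},{"translation":[0,0,0],"twist":1,"claw":100},{"translation":[0,0,0],"twist":1,"claw":100},{"translation":[0,0,0],"twist":1,"claw":100},{"translation":[0,0,0],"twist":1,"claw":100},{"translation":[0,0,0],"twist":1,"claw":100},{"translation":[0,0,0],"twist":1,"claw":100},{"translation":[0,0,0],"twist":1,"claw":100},{"translation":[0,0,0],"twist":1,"claw":100},{"translation":[0,0,0],"twist":1,"claw":100},{"translation":[0,0,0],"twist":1,"claw":100},{"translation":[0,0,0],"twist":1,"claw":100},{"translation":[0,0,0],"twist":1,"claw":100},{"translation":[0,0,0],"twist":1,"claw":100},{"translation":[0,0,0],"twist":1,"claw":100},{"translation":[0,0,0],"twist":1,"claw":100}]'; python3 -m jog '[{"translation":[0,0,0],"twist":1,"claw":100},{"translation":[0,0,0],"twist":1,"claw":100},{"translation":[0,0,0],"twist":1,"claw":100},{"translation":[0,0,0],"twist":1,"claw":100},{"translation":[0,0,0],"twist":1,"claw":100},{"translation":[0,0,0],"twist":1,"claw":100},{"translation":[0,0,0],"twist":1,"claw":100},{"translation":[0,0,0],"twist":1,"claw":100},{"translation":[0,0,0],"twist":0.3,"claw":100},{"translation":[-0.2,0.25,0.8],"twist":0,"claw":100},{"translation":[0,0,0.2],"twist":0,"claw":100},{"translation":[0,0,0],"twist":0,"claw":100}]'; python3 w.py w2.png keeper_grip=.097 plug_bar=.127
```

```text
clock: 5.4
tool_pos: [0.5362, 0.1339, 0.3061]
eef_rot: [0.869, -0.495, 0.0, -0.001]
contact_force: [-0.5, -0.4, -2.1]
opening: 1.001
clock: 6.4
tool_pos: [0.5174, 0.1159, 0.2449]
eef_rot: [-0.598, 0.801, 0.009, 0.01]
contact_force: [0.1, 0.8, 0.9]
opening: 0.999
tcp [0.5186 0.1156 0.2462] yaw x -106.47601159921919 q [-0.9294  0.9285  1.3924  1.8515 -0.999   1.2757 -2.6543] cam [0.4948 0.0381 0.4184]
keeper_grip 0.74 [239. 315.] [0.5307 0.143  0.097 ]
plug_bar 0.67 [329. 315.] [0.5514 0.2126 0.127 ]
```

View pics/w2.png

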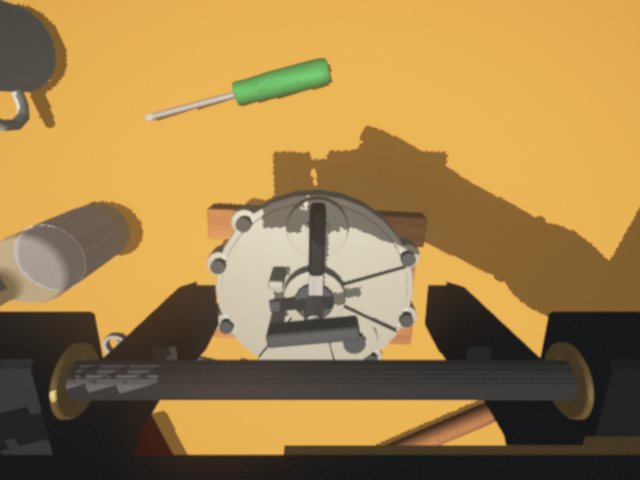

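The last joint turned the wrong way: it is now at its limit, with the elbow swung out. I'm turning back counter-clockwise for the equivalent grasp.

```bash
python3 -m jog '[{"translation":[0,0,-0.3],"twist":-0.5,"claw":100},{"translation":[0,0,-0.3],"twist":-1,"claw":100},{"translation":[0,0,-0.3],"twist":-1,"claw":100},{"translation":[0,0,-0.3],"twist":-1,"claw":100},{"translation":[0,0,0],"twist":-1,"claw":100},{"translation":[0,0,0],"twist":-1,"claw":100},{"translation":[0,0,0],"twist":-1,"claw":100},{"translation":[0,0,0],"twist":-1,"claw":100},{"translation":[0,0,0],"twist":-1,"claw":100},{"translation":[0,0,0],"twist":-1,"claw":100},{"translation":[0,0,0],"twist":-1,"claw":100},{"translation":[0,0,0],"twist":-1,"claw":100},{"translation":[0,0,0],"twist":-1,"claw":100},{"translation":[0,0,0],"twist":-1,"claw":100},{"translation":[0,0,0],"twist":-1,"claw":100},{"translation":[0,0,0],"twist":-1,"claw":100},{"translation":[0,0,0],"twist":-1,"claw":100},{"translation":[0,0,0],"twist":-1,"claw":100},{"translation":[0,0,0],"twist":-1,"claw":100},{"translation":[0,0,0],"twist":-1,"claw":100}]'; python3 -m jog '[{"translation":[0,0,0],"twist":-1,"claw":100},{"translation":[0,0,0],"twist":-1,"claw":100},{"translation":[0,0,0],"twist":-1,"claw":100},{"translation":[0,0,0],"twist":-1,"claw":100},{"translation":[0,0,0],"twist":-1,"claw":100},{"translation":[0,0,0],"twist":-1,"claw":100},{"translation":[0,0,0],"twist":-1,"claw":100},{"translation":[0,0,0],"twist":-1,"claw":100},{"translation":[0,0,0],"twist":-1,"claw":100},{"translation":[0,0,0],"twist":-1,"claw":100},{"translation":[0,0,0],"twist":0,"claw":100}]'; python3 w.py w3.png keeper_grip=.097 plug_bar=.127 bore=.07; python3 -c "
from h import *
print(R.from_quat(r.get_state()['eef_rot']).as_matrix())"
```

```text
clock: 8.22
tool_pos: [0.5194, 0.1134, 0.2949]
eef_rot: [0.996, 0.094, 0.007, -0.012]
contact_force: [-0.5, 0.5, -0.3]
opening: 1.0
clock: 9.13
tool_pos: [0.5194, 0.1132, 0.2948]
eef_rot: [0.816, 0.578, 0.012, -0.007]
contact_force: [-0.4, -0.2, -0.6]
opening: 1.003
tcp [0.5193 0.1134 0.2946] yaw x 70.32613152289288 q [-0.6387  0.5049  0.5675  1.7689 -0.3539  0.953  -0.2663] cam [0.5421 0.1783 0.4724]
keeper_grip 0.73 [169. 322.] [0.5308 0.1439 0.097 ]
plug_bar 0.76 [ 85. 320.] [0.5534 0.213  0.127 ]
bore 0.64 [ 90. 324.] [0.5575 0.2131 0.07  ]
[[ 3.35737078e-01  9.41914164e-01  8.84998736e-03]
 [ 9.41594988e-01 -3.35853684e-01  2.45189904e-02]
 [ 2.60670852e-02  1.01169578e-04 -9.99660191e-01]]
```

```bash
python3 -m jog '[{"translation":[0.67,0,0.5],"twist":0,"claw":100},{"translation":[0,0,0.9],"twist":0,"claw":80},{"translation":[0,0,0.9],"twist":0,"claw":70},{"translation":[0,0,0.9],"twist":0,"claw":60},{"translation":[0,0,0.9],"twist":0,"claw":60},{"translation":[0,0,0.7],"twist":0,"claw":60},{"translation":[0,0,0.3],"twist":0,"claw":60},{"translation":[0,0,0.2],"twist":0,"claw":60},{"translation":[0,0,0],"twist":0,"claw":60}]'; python3 -m jog '[{"translation":[0,0,0],"twist":0,"claw":0},{"translation":[0,0,0],"twist":0,"claw":0},{"translation":[0,0,0],"twist":0,"claw":0},{"translation":[0,0,0],"twist":0,"claw":0},{"translation":[0,0,0],"twist":0,"claw":0},{"translation":[0,0,0],"twist":0,"claw":0}]' 55
```

```text
clock: 10.08
tool_pos: [0.5283, 0.1447, 0.0808]
eef_rot: [0.817, 0.577, 0.009, -0.008]
contact_force: [-0.5, 0.4, -0.6]
opening: 0.601
clock: 10.58
tool_pos: [0.5292, 0.1452, 0.0826]
eef_rot: [0.816, 0.577, 0.011, -0.008]
contact_force: [1.0, -0.2, 0.9]
opening: 0.169
```

```bash
python3 -m jog '[{"translation":[0,0,0],"twist":-0.7,"claw":0},{"translation":[0,0,0],"twist":-0.7,"claw":0},{"translation":[0,0,0],"twist":-0.7,"claw":0},{"translation":[0,0,0],"twist":-0.7,"claw":0},{"translation":[0,0,0],"twist":-0.7,"claw":0},{"translation":[0,0,0],"twist":-0.7,"claw":0}]';python3 -c "
from plant import r
s=r.get_state();print(s['contact_force'],s['moment'],s['q'])"
```

```text
clock: 11.08
tool_pos: [0.5282, 0.1456, 0.0829]
eef_rot: [0.669, 0.743, 0.012, -0.006]
contact_force: [-2.4, 0.9, 6.2]
opening: 0.007
[-2.38542016  0.92546876  6.21304274] [0.10382689 0.5523054  0.01970265] [-0.46699154  0.78994593  0.21724106  1.93256992 -0.4147593   0.45002605
  0.16640193]
```

The fingers shut fully, so the wing slipped out. I'm rising to look.

```bash
python3 -m jog '[{"translation":[0,0,-0.9],"twist":0,"claw":0},{"translation":[0,0,-0.9],"twist":0,"claw":0},{"translation":[0,0,-0.9],"twist":0.9,"claw":30},{"translation":[0,0,-0.9],"twist":0.9,"claw":60},{"translation":[0,0,0],"twist":0.9,"claw":60},{"translation":[0,0,0],"twist":0.9,"claw":60},{"translation":[0,0,0],"twist":0.6,"claw":60},{"translation":[0,0,0],"twist":0,"claw":60}]'; python3 w.py w4.png keeper_grip=.097 plug_bar=.127 bore=.07
```

```text
clock: 11.75
tool_pos: [0.5276, 0.1417, 0.2264]
eef_rot: [0.817, 0.577, 0.011, -0.008]
contact_force: [-0.1, -0.6, -0.6]
opening: 0.435
tcp [0.5276 0.1416 0.2262] yaw x 70.64123454901443 q [-0.6335  0.6042  0.5027  1.821  -0.4205  0.8088 -0.2508] cam [0.5509 0.2067 0.404 ]
keeper_grip 0.76 [213. 321.] [0.5283 0.1448 0.097 ]
plug_bar 0.81 [120. 323.] [0.5537 0.2127 0.127 ]
```

View pics/w4.png

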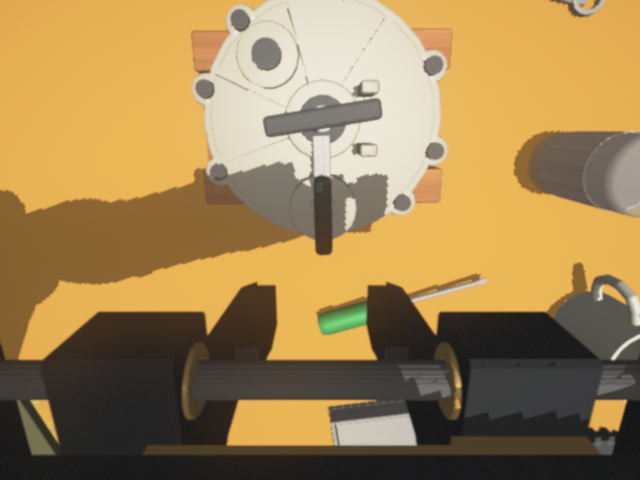

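The wing has not moved (pixels (321,177) to (324,253)), and the finger pace of about 0.87/s shows I began turning before the grip had closed. I'll retry lower and check the grip first.

```bash
python3 -m jog '[{"translation":[0,0,0.9],"twist":0,"claw":50},{"translation":[0,0,0.9],"twist":0,"claw":50},{"translation":[0,0,0.9],"twist":0,"claw":50},{"translation":[0,0,0.7],"twist":0,"claw":50},{"translation":[0,0,0.25],"twist":0,"claw":50},{"translation":[0,0,0],"twist":0,"claw":0},{"translation":[0,0,0],"twist":0,"claw":0},{"translation":[0,0,0],"twist":0,"claw":0},{"translation":[0,0,0],"twist":0,"claw":0},{"translation":[0,0,0],"twist":0,"claw":0},{"translation":[0,0,0],"twist":0,"claw":0},{"translation":[0,0,0],"twist":0,"claw":0},{"translation":[0,0,0],"twist":0,"claw":0}]' 58
python3 - <<'E'
from h import *
a=cam("scene");b=cam("side");c=cam("wrist");s=r.get_state();print(s["opening"],s["contact_force"],s["moment"],s["tool_pos"])
o=np.vstack([cv2.resize(a["img"][170:310,320:520],(400,280)),cv2.resize(b["img"][120:260,180:380],(400,280))])
o=np.hstack([o,cv2.resize(c["img"][60:480,120:520],(400,420))[:560] if 0 else cv2.copyMakeBorder(cv2.resize(c["img"][60:480,120:520],(400,420)),0,140,0,0,0)])
save({"img":o},"g1.png"); print(proj(a,s["tool_pos"]),proj(b,s["tool_pos"]))
E
```

```text
clock: 13.03
tool_pos: [0.5308, 0.1454, 0.0828]
eef_rot: [0.816, 0.577, 0.013, -0.007]
contact_force: [-1.6, 0.7, 14.0]
opening: 0.009
0.005005365416430245 [-1.11504074 -0.41633368 14.28603511] [-0.06317554  0.29968904 -0.02990064] [0.5307589  0.14540768 0.08276023]
[np.float64(236.9573007205362), np.float64(394.2115545186093)] [np.float64(216.43292381505177), np.float64(271.59037514694114)]
```

View pics/g1.png

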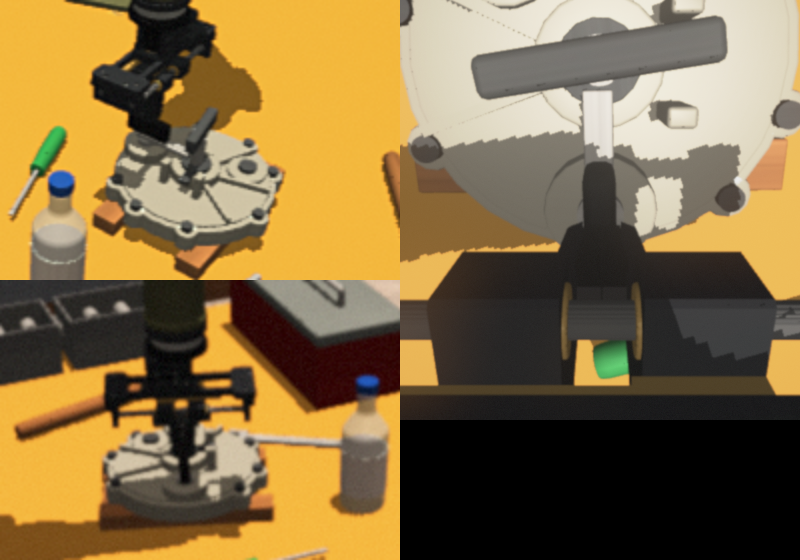

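Run:
```python
from h import *
a=cam("scene");b=cam("side");s=r.get_state();m=R.from_quat(s["eef_rot"]).as_matrix();t=np.array(s["tool_pos"])
k=np.array([.5297,.1443,0]);d=np.array([np.cos(np.radians(71)),np.sin(np.radians(71)),0])
out=[]
for p,(r0,c0) in ((a,(185,350)),(b,(160,230))):
    im=cv2.resize(p["img"][r0:r0+100,c0:c0+100],(500,500),interpolation=cv2.INTER_CUBIC)[:, :400]
    q=lambda X:tuple(int(v) for v in ((np.array(proj(p,X))-[r0,c0])*5)[::-1])
    cv2.circle(im,q(t),4,(255,0,0),-1); cv2.circle(im,q(t-m[:,2]*.064),4,(255,0,255),-1)
    for z in (.083,.111): cv2.line(im,q(k+d*.031+[0,0,z]),q(k-d*.031+[0,0,z]),(0,255,0),1)
    out.append(im)
save({"img":np.hstack(out)},"g2.png"); print(a["fx"],b["fx"],s["joint_torque"])
```

```text
464.3737187388825 571.6709998209833 [ 8.71598977e-02 -4.22326577e+01  4.40001234e+00 -7.02727765e+00
 -1.32669280e-01 -4.36231485e-01  4.32950488e-03]
```

View pics/g2.png

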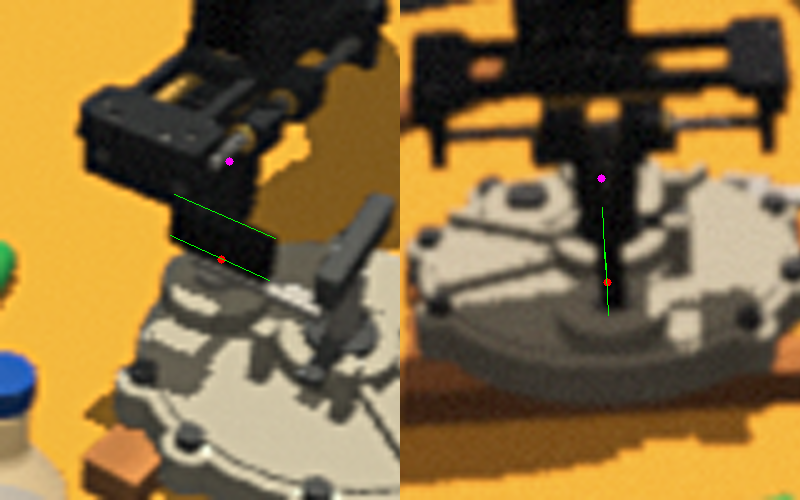

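Run:
```python
from h import *
np.set_printoptions(precision=3,suppress=True)
p=cam("wrist");s=r.get_state();m=R.from_quat(s["eef_rot"]).as_matrix();t=np.array(s["tool_pos"])
print(p["fx"],p["fy"],p["cx"],p["cy"]);print(np.array(p["T_tool_cam"]))
for dz in (0,-.019,-.03,-.064):
  print(dz,[np.round(proj(p,t+m@np.array([dx,dy,dz]))) for dx in(-.009,0,.009) for dy in (0,.044)])
print(s["opening"],s["contact_force"])
```

```text
383.4260330814599 383.4260330814599 321.2552249858993 234.79135103749528
[[ 0.     0.957  0.29   0.074]
 [ 1.    -0.     0.001  0.   ]
 [ 0.001  0.29  -0.957 -0.176]
 [ 0.     0.     0.     1.   ]]
0 [array([291., 321.]), array([291., 409.]), array([274., 321.]), array([274., 410.]), array([257., 321.]), array([257., 412.])]
-0.019 [array([309., 321.]), array([309., 418.]), array([291., 321.]), array([291., 420.]), array([272., 321.]), array([272., 421.])]
-0.03 [array([321., 321.]), array([321., 425.]), array([302., 321.]), array([302., 426.]), array([282., 321.]), array([283., 428.])]
-0.064 [array([372., 321.]), array([372., 450.]), array([349., 321.]), array([349., 453.]), array([325., 321.]), array([325., 456.])]
0.0040971181602481145 [-0.808 -1.086 13.932]
```

The fingertips in the wrist view fit a point about 28 mm behind the reported TCP. That agrees with the shut fingers resting on the wing's top (0.111 m) at a reported z of 0.083, so I'll allow for a 28 mm offset.

```bash
python3 -m jog '[{"translation":[0,0,-0.6],"twist":0,"claw":45},{"translation":[0,0,0],"twist":0,"claw":45},{"translation":[0,0,0],"twist":0,"claw":45},{"translation":[0,0,0],"twist":0,"claw":45},{"translation":[0,0,0],"twist":0,"claw":45},{"translation":[0,0,0],"twist":0,"claw":45},{"translation":[0,0,0.4],"twist":0,"claw":45},{"translation":[0,0,0.45],"twist":0,"claw":45},{"translation":[0,0,0],"twist":0,"claw":0},{"translation":[0,0,0],"twist":0,"claw":0},{"translation":[0,0,0],"twist":0,"claw":0},{"translation":[0,0,0],"twist":0,"claw":0},{"translation":[0,0,0],"twist":0,"claw":0},{"translation":[0,0,0],"twist":0,"claw":0}]' 58
```

```text
clock: 14.5
tool_pos: [0.5301, 0.1451, 0.0709]
eef_rot: [0.816, 0.577, 0.011, -0.007]
contact_force: [1.7, -1.2, 0.6]
opening: 0.149
```

```bash
python3 -m jog '[{"translation":[0,0,0],"twist":-0.6,"claw":0},{"translation":[0,0,0],"twist":-0.6,"claw":0},{"translation":[0,0,0],"twist":-0.6,"claw":0},{"translation":[0,0,0],"twist":-0.6,"claw":0}]';python3 -c "
from plant import r
s=r.get_state();print(s['contact_force'],s['moment'],s['q'],s['opening'])"
```

```text
clock: 14.83
tool_pos: [0.5301, 0.1452, 0.0709]
eef_rot: [0.737, 0.676, 0.012, -0.006]
contact_force: [1.0, -1.7, 0.5]
opening: 0.145
[ 0.99492936 -1.67719638  0.46266954] [-0.29761782 -0.25037624 -0.00465059] [-0.48247989  0.81523422  0.24580461  1.93703878 -0.48994091  0.43248893
  0.04964952] 0.14549946330943972
```

```bash
python3 -m jog '[{"translation":[0,0,0],"twist":-0.6,"claw":0},{"translation":[0,0,0],"twist":-0.6,"claw":0},{"translation":[0,0,0],"twist":-0.6,"claw":0}]';python3 - <<'E'
from h import *
s=r.get_state();print(s['contact_force'],s['moment'],s['joint_torque'],s['opening'])
a=cam("scene");c=cam("wrist")
o=np.hstack([cv2.resize(a["img"][185:285,350:450],(400,400),interpolation=cv2.INTER_CUBIC),c["img"][60:460,120:520]])
save({"img":o},"g3.png")
E
```

```text
clock: 15.08
tool_pos: [0.5301, 0.145, 0.0709]
eef_rot: [0.67, 0.742, 0.013, -0.005]
contact_force: [1.6, -0.6, 1.3]
opening: 0.154
[ 1.57493411 -0.56245809  1.25436991] [-0.28251066 -0.21886478 -0.05044893] [ -1.38369653 -49.36865687   3.424256    -7.01623231  -0.43894395
   0.41998073  -0.42745538] 0.15396121656753184
```

View pics/g3.png

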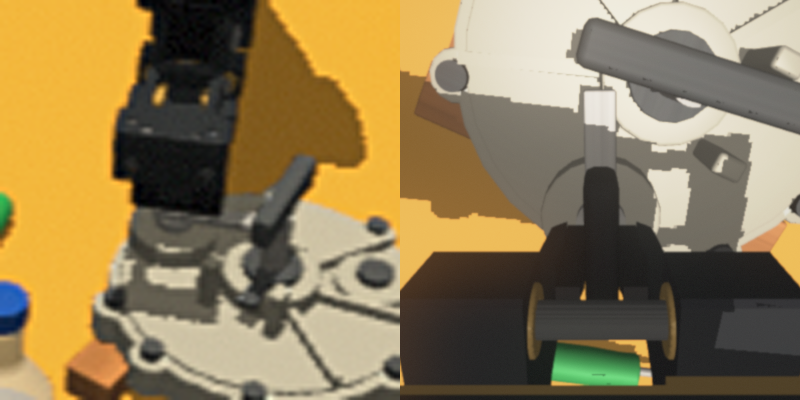

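It worked: the wing and tongue turned about 25° with the gripper, and the tongue at crop (600,110) now points off the bore. I'll go on to about 83°.

```bash
python3 -m jog '[{"translation":[0,0,0],"twist":-0.9,"claw":0},{"translation":[0,0,0],"twist":-0.9,"claw":0},{"translation":[0,0,0],"twist":-0.9,"claw":0},{"translation":[0,0,0],"twist":-0.9,"claw":0},{"translation":[0,0,0],"twist":-0.9,"claw":0}]';python3 -m jog '[{"translation":[0,0,0],"twist":-0.9,"claw":0},{"translation":[0,0,0],"twist":-0.9,"claw":0},{"translation":[0,0,0],"twist":-0.9,"claw":0},{"translation":[0,0,0],"twist":-0.9,"claw":0},{"translation":[0,0,0],"twist":-0.9,"claw":0},{"translation":[0,0,0],"twist":-0.6,"claw":0},{"translation":[0,0,0],"twist":0,"claw":0}]';python3 -c "
from plant import r
s=r.get_state();print(s['contact_force'],s['moment'],s['q'],s['opening'])"
```

```text
clock: 15.6
tool_pos: [0.53, 0.145, 0.0708]
eef_rot: [0.478, 0.878, 0.013, -0.002]
contact_force: [1.6, -0.8, 1.3]
opening: 0.151
clock: 16.18
tool_pos: [0.53, 0.145, 0.0708]
eef_rot: [0.231, 0.973, 0.013, 0.002]
contact_force: [2.2, -0.8, 3.9]
opening: 0.146
[ 2.23100686 -0.83877774  3.94570609] [-0.50114203 -0.20155929 -0.00189667] [-0.32195982  0.794937   -0.02679749  1.92844759 -0.00265387  0.40107045
  0.76703125] 0.1461521740540068
```

```bash
python3 -m jog '[{"translation":[0,0,0],"twist":0,"claw":45},{"translation":[0,0,0],"twist":0,"claw":45},{"translation":[0,0,0],"twist":0,"claw":45},{"translation":[0,0,-0.4],"twist":0,"claw":45},{"translation":[0,0,-0.7],"twist":0,"claw":45},{"translation":[0,0,-0.9],"twist":0,"claw":50},{"translation":[0,0,-0.9],"twist":-0.9,"claw":50},{"translation":[0.1,0.7,-0.2],"twist":-1,"claw":50},{"translation":[0.15,0.9,0],"twist":-1,"claw":50},{"translation":[0,0,0],"twist":0,"claw":50},{"translation":[0,0,0],"twist":0,"claw":50}]'; python3 w.py w5.png plug_bar=.127 keeper_grip=.097
python3 -c "
from h import *
print(R.from_quat(r.get_state()['eef_rot']).as_matrix()[:,2])"
```

```text
clock: 17.1
tool_pos: [0.5369, 0.2092, 0.1957]
eef_rot: [0.079, 0.997, 0.014, 0.002]
contact_force: [-0.4, -1.1, -1.4]
opening: 0.497
tcp [0.537  0.2067 0.1953] yaw x 170.79013458300236 q [-0.3716  0.6316 -0.107   1.753   0.0647  0.7445  0.9053] cam [0.4614 0.2151 0.3711]
plug_bar 0.66 [257. 334.] [0.5527 0.2165 0.127 ]
keeper_grip 0.7 [228. 229.] [0.5291 0.1433 0.097 ]
[ 0.0060045   0.02302509 -0.99971686]
```

View pics/w5.png

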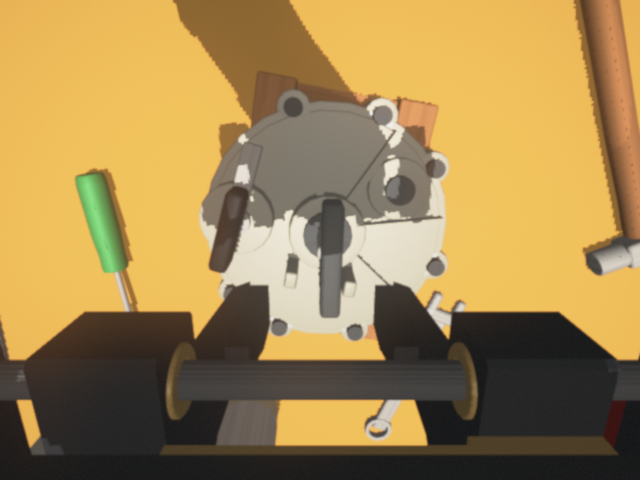

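The keeper stays swung (wing at (213-248, 185-270)), and the bar from (331,200) to (329,315) lines up with the tool. Gripping the bar now.

```bash
python3 -m jog '[{"translation":[-0.37,0.19,0.3],"twist":0,"claw":50},{"translation":[0,0,0.8],"twist":0,"claw":50},{"translation":[0,0,0.8],"twist":0,"claw":50},{"translation":[0,0,0.6],"twist":0,"claw":50},{"translation":[0,0,0.25],"twist":0,"claw":50},{"translation":[0,0,0],"twist":0,"claw":0},{"translation":[0,0,0],"twist":0,"claw":0},{"translation":[0,0,0],"twist":0,"claw":0},{"translation":[0,0,0],"twist":0,"claw":0},{"translation":[0,0,0],"twist":0,"claw":0},{"translation":[0,0,0],"twist":0,"claw":0},{"translation":[0,0,0],"twist":0,"claw":0}]' 48
python3 -c "
from plant import r
s=r.get_state();print(s['tool_pos'],s['contact_force'],s['moment'],s['opening'])"
```

```text
clock: 18.25
tool_pos: [0.5561, 0.2153, 0.0878]
eef_rot: [0.081, 0.997, 0.014, 0.004]
contact_force: [-0.9, 1.1, 6.9]
opening: 0.15
[0.55610261 0.21534107 0.08782791] [-0.93514571  1.0635888   6.88068008] [ 0.16298502  0.00116155 -0.2104775 ] 0.15019009055821494
```

```bash
python3 -m jog '[{"translation":[0,0,-0.03],"twist":0.8,"claw":0},{"translation":[0,0,-0.03],"twist":0.8,"claw":0},{"translation":[0,0,-0.02],"twist":0.8,"claw":0},{"translation":[0,0,-0.02],"twist":0.8,"claw":0},{"translation":[0,0,-0.02],"twist":0.8,"claw":0}]'
cat > s.py <<'E'
from h import *
np.set_printoptions(precision=4,suppress=True)
s=r.get_state();m=R.from_quat(s["eef_rot"]).as_matrix()
print(s['tool_pos'],"yaw",np.degrees(np.arctan2(m[1,0],m[0,0])).round(1),"F",s['contact_force'],"M",s['moment'],s['opening'],"q7",s['q'][6],s['joint_torque'][6])
E
python3 s.py
```

```text
clock: 18.67
tool_pos: [0.5546, 0.2126, 0.0893]
eef_rot: [0.288, 0.958, 0.012, 0.0]
contact_force: [4.4, 0.3, -15.8]
opening: 0.154
[0.5546 0.2126 0.0893] yaw 146.6 F [  4.3852   0.2764 -15.8404] M [-0.2173 -1.1415  0.2279] 0.15371527135878027 q7 0.6124830994410307 0.36650581285357475
```

```bash
python3 -m jog '[{"translation":[0,0,0.03],"twist":-0.9,"claw":0},{"translation":[0,0,0],"twist":-0.9,"claw":0},{"translation":[0,0,0],"twist":-0.9,"claw":0},{"translation":[0,0,-0.01],"twist":-0.9,"claw":0},{"translation":[0,0,-0.01],"twist":-0.9,"claw":0}]'; python3 s.py
```

```text
clock: 19.08
tool_pos: [0.5548, 0.215, 0.0899]
eef_rot: [0.053, 0.999, 0.013, 0.003]
contact_force: [1.6, 2.3, -7.4]
opening: 0.154
[0.5548 0.215  0.0899] yaw 173.9 F [ 1.6418  2.3222 -7.4289] M [ 0.7102 -0.5429 -0.5669] 0.15377592195977685 q7 0.9268135558576589 -0.1328034745529294
```

```bash
python3 -m jog '[{"translation":[0,0,-0.015],"twist":0.95,"claw":0},{"translation":[0,0,-0.015],"twist":0.95,"claw":0},{"translation":[0,0,-0.015],"twist":0.95,"claw":0},{"translation":[0,0,-0.015],"twist":0.95,"claw":0},{"translation":[0,0,-0.01],"twist":0.95,"claw":0}]'; python3 s.py;  python3 -m jog '[{"translation":[0,0,-0.015],"twist":-0.95,"claw":0},{"translation":[0,0,-0.015],"twist":-0.95,"claw":0},{"translation":[0,0,-0.015],"twist":-0.95,"claw":0},{"translation":[0,0,-0.015],"twist":-0.95,"claw":0},{"translation":[0,0,-0.01],"twist":-0.95,"claw":0}]'; python3 s.py
```

```text
clock: 19.5
tool_pos: [0.5544, 0.2127, 0.092]
eef_rot: [0.3, 0.954, 0.012, -0.0]
contact_force: [4.9, 2.3, -14.0]
opening: 0.15
[0.5544 0.2127 0.092 ] yaw 145.1 F [  4.9258   2.2928 -14.019 ] M [ 0.026  -1.2871  0.5324] 0.14971611013629244 q7 0.5942759634186741 0.38163023069500923
clock: 19.92
tool_pos: [0.554, 0.2145, 0.0945]
eef_rot: [0.053, 0.999, 0.013, 0.002]
contact_force: [2.7, 3.1, -15.2]
opening: 0.159
[0.554  0.2145 0.0945] yaw 174.0 F [  2.6602   3.1416 -15.2023] M [ 0.5415 -0.7892 -0.677 ] 0.158699426166913 q7 0.9281473404610044 -0.18076156731694937
```

```bash
python3 -m jog '[{"translation":[0,0,-0.01],"twist":0.95,"claw":0},{"translation":[0,0,-0.01],"twist":0.95,"claw":0},{"translation":[0,0,-0.01],"twist":0.95,"claw":0},{"translation":[0,0,-0.012],"twist":0.95,"claw":0},{"translation":[0,0,-0.012],"twist":0.95,"claw":0}]'; python3 s.py;  python3 -m jog '[{"translation":[0,0,-0.01],"twist":-0.95,"claw":0},{"translation":[0,0,-0.01],"twist":-0.95,"claw":0},{"translation":[0,0,-0.012],"twist":-0.95,"claw":0},{"translation":[0,0,-0.012],"twist":-0.95,"claw":0},{"translation":[0,0,-0.01],"twist":-0.95,"claw":0}]'; python3 w.py w6.png plug_bar=.135 bore=.07; python3 s.py
```

```text
clock: 20.33
tool_pos: [0.5543, 0.2123, 0.0968]
eef_rot: [0.3, 0.954, 0.012, -0.0]
contact_force: [4.9, 1.6, -15.0]
opening: 0.156
[0.5543 0.2123 0.0968] yaw 145.1 F [  4.8932   1.648  -15.0172] M [ 0.1555 -1.5101  0.6428] 0.1559682562188674 q7 0.5932955776723876 0.2480370830744505
clock: 20.75
tool_pos: [0.5542, 0.2143, 0.099]
eef_rot: [0.053, 0.999, 0.013, 0.003]
contact_force: [1.4, 2.8, -11.4]
opening: 0.153
tcp [0.5547 0.2143 0.0994] yaw x 174.23547489902015 q [-0.3709  0.7887 -0.1095  1.7751  0.1074  0.5652  0.9325] cam [0.4781 0.2164 0.2744]
plug_bar 0.81 [313. 319.] [0.5538 0.2113 0.135 ]
[0.5545 0.214  0.0998] yaw 173.8 F [ 1.3507  2.5598 -8.486 ] M [ 0.5402 -0.5142  0.4949] 0.15668061596666202 q7 0.9262292811997551 -0.38732570596039295
```

Run:
```python
from h import *
a=cam("scene");b=cam("side")
o=np.hstack([cv2.resize(p["img"][y:y+110,x:x+110],(400,400),interpolation=cv2.INTER_CUBIC) for p,y,x in((a,190,365),(b,150,225))])
save({"img":o},"g4.png")
```

```text
(no output)
```

View pics/g4.png

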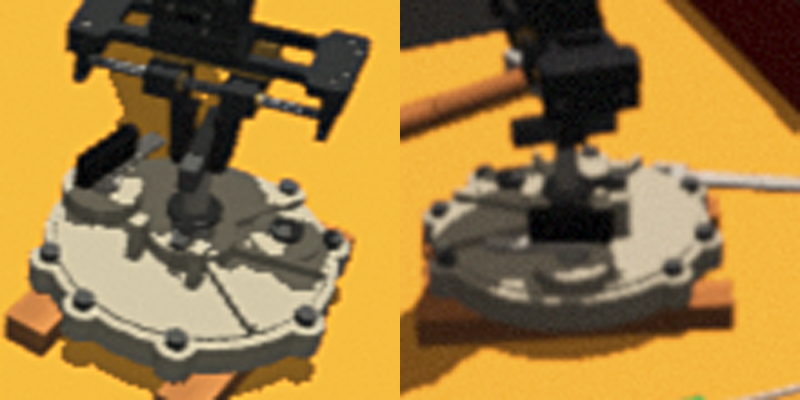

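The collar has risen clear of the boss (left crop, (195,215)) and the cover still sits in its cradle. Two more sweeps should free it.

```bash
python3 -m jog '[{"translation":[0,0,-0.012],"twist":0.95,"claw":0},{"translation":[0,0,-0.012],"twist":0.95,"claw":0},{"translation":[0,0,-0.012],"twist":0.95,"claw":0},{"translation":[0,0,-0.012],"twist":0.95,"claw":0},{"translation":[0,0,-0.012],"twist":0.95,"claw":0}]'; python3 s.py;  python3 -m jog '[{"translation":[0,0,-0.012],"twist":-0.95,"claw":0},{"translation":[0,0,-0.012],"twist":-0.95,"claw":0},{"translation":[0,0,-0.012],"twist":-0.95,"claw":0},{"translation":[0,0,-0.012],"twist":-0.95,"claw":0},{"translation":[0,0,-0.012],"twist":-0.95,"claw":0}]'; python3 s.py;  python3 -m jog '[{"translation":[0,0,-0.012],"twist":0.95,"claw":0},{"translation":[0,0,-0.012],"twist":0.95,"claw":0},{"translation":[0,0,-0.012],"twist":0.95,"claw":0},{"translation":[0,0,0],"twist":0,"claw":0}]'; python3 s.py
```

```text
clock: 21.42
tool_pos: [0.5555, 0.2134, 0.1038]
eef_rot: [0.302, 0.953, 0.013, 0.001]
contact_force: [0.1, -0.5, 0.2]
opening: 0.155
[0.5555 0.2134 0.1038] yaw 144.8 F [ 0.0602 -0.4931  0.2286] M [-0.1308 -0.2536  0.0396] 0.15513046369507305 q7 0.5893658072412816 0.8273961022496223
clock: 21.83
tool_pos: [0.5544, 0.2128, 0.1059]
eef_rot: [0.053, 0.998, 0.012, 0.003]
contact_force: [-0.1, 0.8, -2.5]
opening: 0.155
[0.5544 0.2128 0.1059] yaw 173.9 F [-0.1028  0.7703 -2.4684] M [ 0.1708 -0.1856 -0.0536] 0.15514114861739386 q7 0.9293366554205106 -0.8421243913471699
clock: 22.17
tool_pos: [0.5544, 0.2128, 0.1073]
eef_rot: [0.205, 0.979, 0.012, 0.001]
contact_force: [0.6, 0.2, -3.3]
opening: 0.156
[0.5544 0.2128 0.1073] yaw 156.4 F [ 0.5536  0.2143 -3.2541] M [ 0.0321 -0.1297  0.0144] 0.15592414816928538 q7 0.7235402350840364 -0.693439431488514
```

It is loose, with only the plug's weight (about 3 N) on the wrist. Lifting it out.

```bash
python3 -m jog '[{"translation":[0,0,-0.2],"twist":0,"claw":0},{"translation":[0,0,-0.3],"twist":0,"claw":0},{"translation":[0,0,-0.3],"twist":0,"claw":0},{"translation":[0,0,-0.3],"twist":0,"claw":0}]'; python3 s.py; python3 -m jog '[{"translation":[0,0,-0.5],"twist":0,"claw":0},{"translation":[0,0,-0.7],"twist":0,"claw":0},{"translation":[0,0,-0.7],"twist":0,"claw":0},{"translation":[0,0,-0.4],"twist":0,"claw":0},{"translation":[0,0,0],"twist":0,"claw":0}]'; python3 s.py
python3 - <<'E'
from h import *
np.set_printoptions(precision=4,suppress=True)
P={c:cam(c) for c in("scene","side")}
for l in ("plug","plug_bar","tray","bearing","casing"):
    rs=[]
    for c in P:
        q=r.spot_point(l,c) if l!="casing" else []
        if q: print(l,c,q[0]["confidence"],np.round(q[0]["location"]),onz(P[c],q[0]["location"],{"tray":0,"bearing":.014}.get(l,.1)));rs.append(ray(P[c],q[0]["location"]))
    if len(rs)==2: print("  tri",tri(rs))
b=P["side"]["img"][270:370,270:410]; a=P["scene"]["img"][195:275,220:330]
save({"img":np.hstack([cv2.resize(a,(400,400*80//110)),cv2.copyMakeBorder(cv2.resize(b,(400,286)),0,400*80//110-286,0,0,0)])},"t1.png")
E
```

```text
clock: 22.5
tool_pos: [0.554, 0.2119, 0.1518]
eef_rot: [0.202, 0.979, 0.013, 0.001]
contact_force: [-0.7, -0.6, -1.7]
opening: 0.154
[0.554  0.2119 0.1518] yaw 156.7 F [-0.7464 -0.5777 -1.6667] M [ 0.0101 -0.1762  0.0266] 0.15355794045432197 q7 0.7305139403160502 -0.01134902355261147
clock: 22.92
tool_pos: [0.5558, 0.2104, 0.2472]
eef_rot: [0.202, 0.979, 0.015, 0.005]
contact_force: [1.7, 0.7, -2.5]
opening: 0.155
[0.5558 0.2104 0.2472] yaw 156.7 F [ 1.659   0.6639 -2.5374] M [-0.006  -0.1663  0.0062] 0.15545490476178433 q7 0.7356001514015658 0.010591076861601323
plug scene 0.92 [218. 421.] [0.4448 0.1989 0.1   ]
plug side 0.63 [168. 268.] [0.6079 0.3736 0.1   ]
  tri [0.5557 0.2118 0.1842]
plug_bar scene 0.91 [178. 429.] [0.2303 0.1827 0.1   ]
plug_bar side 0.92 [134. 271.] [0.7    0.6005 0.1   ]
  tri [0.5589 0.2091 0.2903]
tray scene 0.71 [238. 272.] [ 0.5522 -0.2082 -0.    ]
tray side 0.78 [322. 332.] [ 0.5396 -0.2024  0.    ]
  tri [ 0.5437 -0.2065 -0.002 ]
bearing scene 0.68 [241. 252.] [ 0.5979 -0.2495  0.014 ]
bearing side 0.75 [323. 363.] [ 0.5941 -0.2506  0.014 ]
  tri [ 0.5954 -0.25    0.0125]
```

View pics/t1.png

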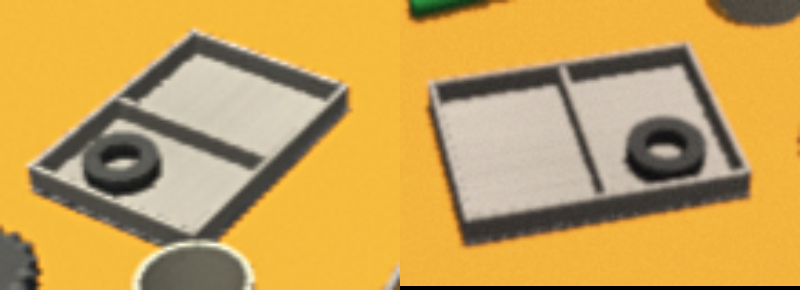

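The tray's rim corners show clearly in both crops. The empty compartment is the one on the robot side, at the upper right of the scene crop and the left of the side crop.

Run:
```python
from h import *
np.set_printoptions(precision=4,suppress=True)
a=cam("scene");b=cam("side")
S=[onz(b,(y/2.857+270,(x-400)/2.857+270),.028)[:2] for x,y in((432,82),(688,45),(748,172),(463,218),(562,68),(598,190))]
C=[onz(a,(y/3.636+195,x/3.636+220),.028)[:2] for x,y in((348,88),(195,33),(30,170),(120,103),(258,163))]
print("side",*S);print("scene",*C)
print("side ctr",np.mean(S[:4],0),"empty",np.mean([S[0],S[3],S[4],S[5]],0)); print("scene empty",np.mean([C[0],C[1],C[3],C[4]],0))
```

```text
side [ 0.4543 -0.1125] [ 0.6635 -0.1575] [ 0.6317 -0.3082] [ 0.4194 -0.2628] [ 0.5564 -0.1405] [ 0.5211 -0.2781]
scene [ 0.4573 -0.1059] [ 0.4268 -0.2579] [ 0.6394 -0.3014] [ 0.5383 -0.274 ] [ 0.5724 -0.1378]
side ctr [ 0.5422 -0.2103] empty [ 0.4878 -0.1985]
scene empty [ 0.4987 -0.1939]
```

```bash
python3 -m jog '[{"translation":[-0.1,-0.4,0],"twist":0,"claw":0},{"translation":[-0.2,-0.8,0],"twist":0,"claw":0},{"translation":[-0.2,-0.8,0],"twist":0,"claw":0},{"translation":[-0.2,-0.8,0],"twist":0,"claw":0},{"translation":[-0.2,-0.8,0],"twist":0,"claw":0},{"translation":[-0.2,-0.8,0],"twist":0,"claw":0},{"translation":[-0.2,-0.8,0],"twist":0,"claw":0},{"translation":[-0.2,-0.8,0],"twist":0,"claw":0},{"translation":[-0.2,-0.8,0],"twist":0,"claw":0},{"translation":[-0.2,-0.8,0],"twist":0,"claw":0},{"translation":[-0.2,-0.8,0],"twist":0,"claw":0},{"translation":[-0.2,-0.8,0],"twist":0,"claw":0},{"translation":[-0.19,-0.8,0],"twist":0,"claw":0},{"translation":[0,0,0],"twist":0,"claw":0},{"translation":[0,0,0],"twist":0,"claw":0}]'; python3 s.py
python3 - <<'E'
from h import *
print(R.from_quat(r.get_state()["eef_rot"]).as_matrix().round(4))
a=cam("scene");b=cam("side")
for l in("plug","plug_bar"):
    q=[r.spot_point(l,c) for c in("scene","side")]
    if all(q): print(l,q[0][0],q[1][0],tri([ray(a,q[0][0]["location"]),ray(b,q[1][0]["location"])]))
E
```

```text
clock: 24.77
tool_pos: [0.4858, -0.1992, 0.2319]
eef_rot: [0.205, 0.979, 0.012, 0.001]
contact_force: [0.1, 0.5, -3.2]
opening: 0.153
[ 0.4858 -0.1992  0.2319] yaw 156.3 F [ 0.0801  0.498  -3.2238] M [ 0.0925 -0.1297 -0.0142] 0.1526430905616019 q7 1.4569131028361781 0.0847451202571392
[[-0.916   0.4011  0.0078]
 [ 0.4012  0.9157  0.0237]
 [ 0.0024  0.0249 -0.9997]]
plug {'location': [178.4, 280.4], 'confidence': 0.62} {'location': [264.0, 308.8], 'confidence': 0.62} [ 0.4901428  -0.19546198  0.17193756]
```

```bash
python3 -m jog '[{"translation":[0,0,0.5],"twist":0,"claw":0},{"translation":[0,0,0.7],"twist":0,"claw":0},{"translation":[0,0,0.8],"twist":0,"claw":0},{"translation":[0,0,0.7],"twist":0,"claw":0},{"translation":[0,0,0.6],"twist":0,"claw":0},{"translation":[0,0,0.4],"twist":0,"claw":0},{"translation":[0,0,0.2],"twist":0,"claw":0},{"translation":[0,0,0],"twist":0,"claw":0},{"translation":[0,0,0],"twist":0,"claw":0}]'; python3 s.py;  python3 -m jog '[{"translation":[0,0,0.05],"twist":0,"claw":0},{"translation":[0,0,0.05],"twist":0,"claw":0},{"translation":[0,0,0],"twist":0,"claw":0}]'; python3 s.py
```

```text
clock: 25.82
tool_pos: [0.4883, -0.1923, 0.0763]
eef_rot: [0.202, 0.979, 0.013, 0.002]
contact_force: [-0.2, -0.0, -2.4]
opening: 0.154
[ 0.4883 -0.1923  0.0763] yaw 156.7 F [-0.166  -0.0214 -2.4096] M [-0.0532 -0.1162  0.0418] 0.15415755660130095 q7 1.4362465953138719 -0.004980134835932404
clock: 26.07
tool_pos: [0.4883, -0.1926, 0.0726]
eef_rot: [0.202, 0.979, 0.013, 0.002]
contact_force: [0.4, -0.1, -2.7]
opening: 0.154
[ 0.4883 -0.1926  0.0726] yaw 156.7 F [ 0.4279 -0.1114 -2.6623] M [ 0.0157 -0.1212  0.0345] 0.15369887654393394 q7 1.4357980091419567 -0.00450391264166683
```

```bash
python3 -m jog '[{"translation":[0,0,0.05],"twist":0,"claw":0},{"translation":[0,0,0.05],"twist":0,"claw":0},{"translation":[0,0,0],"twist":0,"claw":0}]'; python3 -m jog '[{"translation":[0,0,0.04],"twist":0,"claw":0},{"translation":[0,0,0.04],"twist":0,"claw":0},{"translation":[0,0,0],"twist":0,"claw":0}]'; python3 -m jog '[{"translation":[0,0,0.04],"twist":0,"claw":0},{"translation":[0,0,0],"twist":0,"claw":0}]'
```

```text
clock: 26.32
tool_pos: [0.4877, -0.1923, 0.0678]
eef_rot: [0.202, 0.979, 0.013, 0.001]
contact_force: [-0.4, 0.7, -3.2]
opening: 0.155
clock: 26.57
tool_pos: [0.4877, -0.1922, 0.0645]
eef_rot: [0.202, 0.979, 0.013, 0.001]
contact_force: [0.1, -0.2, -3.2]
opening: 0.154
clock: 26.73
tool_pos: [0.488, -0.1923, 0.0632]
eef_rot: [0.202, 0.979, 0.013, 0.001]
contact_force: [-0.1, -0.6, -2.0]
opening: 0.152
```

```bash
python3 -m jog '[{"translation":[0,0,0.03],"twist":0,"claw":0},{"translation":[0,0,0],"twist":0,"claw":0}]'; python3 -m jog '[{"translation":[0,0,0.03],"twist":0,"claw":0},{"translation":[0,0,0],"twist":0,"claw":0}]';  python3 -m jog '[{"translation":[0,0,0.03],"twist":0,"claw":0},{"translation":[0,0,0],"twist":0,"claw":0}]'; python3 s.py
```

```text
clock: 26.9
tool_pos: [0.4882, -0.1923, 0.063]
eef_rot: [0.202, 0.979, 0.013, 0.002]
contact_force: [-1.4, 0.2, 8.3]
opening: 0.157
clock: 27.07
tool_pos: [0.4886, -0.1923, 0.0629]
eef_rot: [0.202, 0.979, 0.013, 0.002]
contact_force: [-1.9, 1.0, 18.8]
opening: 0.156
clock: 27.23
tool_pos: [0.4889, -0.1923, 0.0628]
eef_rot: [0.202, 0.979, 0.013, 0.003]
contact_force: [-4.0, 2.6, 28.5]
opening: 0.156
[ 0.4889 -0.1923  0.0628] yaw 156.7 F [-4.05    2.5829 28.5247] M [0.6063 0.9307 0.024 ] 0.1560080472363026 q7 1.434453878259693 0.018773970077745616
```

Touchdown is at z=0.063, as predicted. I'm easing the press, releasing and rising clear.

```bash
python3 -m jog '[{"translation":[0,0,-0.04],"twist":0,"claw":0},{"translation":[0,0,-0.03],"twist":0,"claw":0},{"translation":[0,0,0],"twist":0,"claw":0}]'; python3 s.py; python3 -m jog '[{"translation":[0,0,0],"twist":0,"claw":22},{"translation":[0,0,0],"twist":0,"claw":30},{"translation":[0,0,0],"twist":0,"claw":45},{"translation":[0,0,0],"twist":0,"claw":45},{"translation":[0,0,0],"twist":0,"claw":45},{"translation":[0,0,0],"twist":0,"claw":45},{"translation":[0,0,-0.3],"twist":0,"claw":45},{"translation":[0,0,-0.6],"twist":0,"claw":45},{"translation":[0,0,-0.9],"twist":0,"claw":45},{"translation":[0,0,-0.9],"twist":0,"claw":45},{"translation":[0,0,-0.9],"twist":0,"claw":45},{"translation":[0,0,-0.9],"twist":0,"claw":45},{"translation":[0,0,0],"twist":0,"claw":45},{"translation":[0,0,0],"twist":0,"claw":45}]'; python3 s.py
python3 - <<'E'
from h import *
a=cam("scene");b=cam("side")
for l in("plug","plug_bar","keeper_grip"):
    q=[r.spot_point(l,c) for c in("scene","side")]
    if all(q): print(l,q[0][0],q[1][0],tri([ray(a,q[0][0]["location"]),ray(b,q[1][0]["location"])]))
for c in ("scene","side"): print([ (l,(r.spot_in(l,c) or [{}])[0].get("rect")) for l in("driver","mug","bottle")])
o=np.vstack([np.hstack([a["img"][170:370,190:490],b["img"][150:350,230:530]])])
save({"img":cv2.resize(o,(800,267))},"end.png")
E
```

```text
clock: 27.48
tool_pos: [0.4884, -0.1923, 0.063]
eef_rot: [0.202, 0.979, 0.013, 0.002]
contact_force: [0.3, 0.3, 8.8]
opening: 0.152
[ 0.4884 -0.1923  0.063 ] yaw 156.7 F [0.2904 0.2646 8.8005] M [0.1862 0.1384 0.0594] 0.15223549995669344 q7 1.4348051419391696 0.006564565555891022
clock: 28.65
tool_pos: [0.4876, -0.1973, 0.2442]
eef_rot: [0.202, 0.979, 0.013, 0.004]
contact_force: [0.4, -0.2, -0.7]
opening: 0.453
[ 0.4876 -0.1973  0.2442] yaw 156.6 F [ 0.3925 -0.224  -0.674 ] M [ 0.079  -0.1384  0.0545] 0.4527981205500314 q7 1.4572215400469755 0.0050695073150563985
plug {'location': [229.4, 286.4], 'confidence': 0.66} {'location': [324.1, 308.2], 'confidence': 0.94} [ 0.49151208 -0.18618906 -0.00459245]
plug_bar {'location': [200.1, 284.0], 'confidence': 0.96} {'location': [290.0, 311.6], 'confidence': 0.81} [ 0.49444556 -0.19058134  0.1000849 ]
keeper_grip {'location': [233.3, 392.9], 'confidence': 0.66} {'location': [211.4, 271.5], 'confidence': 0.75} [0.53219223 0.14266338 0.09758811]
[('driver', [326.4, 232.9, 353.9, 271.5]), ('mug', [254.6, 259.5, 302.3, 308.1]), ('bottle', [334.1, 255.7, 363.6, 326.5])]
[('driver', [273.4, 258.3, 318.9, 278.1]), ('mug', [383.5, 231.0, 413.3, 280.6]), ('bottle', [349.0, 167.6, 372.3, 237.8])]
```

View pics/end.png

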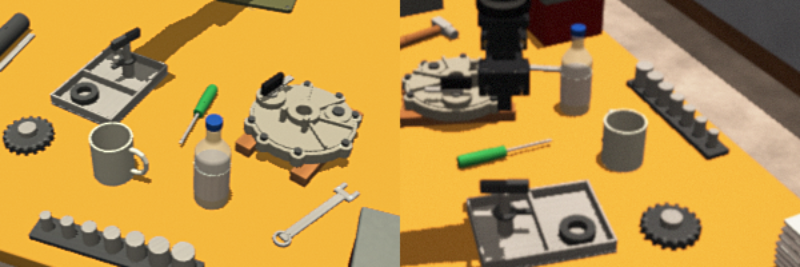

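The plug stands upright in the empty compartment (scene crop (125,50), side crop (505,210)). The keeper is swung clear, the cover is in its cradle, and the bystanders are unmoved.

```bash
python3 -c "
from plant import r
print(r.finish_job())"
```

```text
the job is handed in; nothing more can be done
None
```

I finished the job and handed it in at about 29 s; no verdict was reported.

**What I did**
- **Keeper:** I broke it loose and swung it about 83° counter-clockwise.
- **Plug:** I twisted it between the lugs under a pull of about 7–16 N. It came loose after roughly 13–15 mm of rise, leaving only its weight of about 3 N on the wrist. I then lifted it out and set it down upright in the tray's empty compartment.

**Last checks**
- **Plug:** it stands upright about 8 mm from the middle of the compartment, let go. The last position fix was foot (0.492, -0.186) and bar height 0.100 m.
- **Cover, keeper and bystanders:** the keeper is still swung clear. The cover looks seated in its cradle, and the pull readings stayed below the 18 N at which it could lift. The other objects look undisturbed.

**What failed or disagreed**
- **Missed grips:** the first two tries at the keeper closed on nothing. The real fingertips sit about 28 mm behind the reported TCP, so the fingers shut on top of the wing, pressing with up to 14 N and without moving it. I allowed for the offset from then on.
- **Wrong turn:** before that, I turned the wrist the wrong way up to the last joint's range limit (-2.654 of -2.66) and turned it back. The tool kept a tilt of about 1.3° from then on.
- **Set-down force:** the plug was pressed into the tray floor with about 28 N for a moment before I eased off and let go.

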